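# Preset a balancing valve and lock it

### The arm

A 6-joint arm with a two-finger parallel gripper is mounted at the origin on the work surface. World frame = base frame: x ahead of the robot, y to its left, z up, the work surface at z = 0. Lengths are in m, angles in degrees, forces in N, time in s.
With the tool pointing down it reaches from about 0.375 to 0.9 m from the base axis. Payload 3.1 kg.
Tool frame: the origin (TCP) lies on the centre line of the jaws, within the pads' length; the fingertips stand 19 mm ahead of it and the grasp point (between the pads) is the TCP; z points along the fingers, y is the direction in which the jaws open and shut (so a half turn about z gives the same grasp; the last joint's range is limited). The gripper opens to 87 mm and grips with 3 to 60 N. Pads are 19 mm wide; open, the fingers measure 117 mm over their backs; the gripper's body (75 mm by 190 mm) begins 51 mm behind the grasp point.
Start: joints at [66.263, 30.224, 82.088, -0, 67.689, -10.227], TCP at [0.146, 0.608, 0.242] pointing down, gripper open.
Joint ranges: [-176.69, 176.69], [-43.24, 126.21], [12.49, 139.97], [-82, 262], [0, 151.66], [-163.58, 163.58]. Speed limits (degrees/s): [159.86, 159.86, 180, 180, 180, 180].

### API

Orientations are given as a 3x3 rotation matrix whose columns are the frame's x, y, z axes.
In Python, from rig import bot gives the robot as it stands.
- The arm moves only by the tool carry_out, never from a script. Its argument "targets" is a list of rows, each a list of 6 numbers: the shift along the tool's x, y, z each as a share of 200 mm, from -1 to 1, then the turn, a rotation vector about the tool's x, y, z each as a share of pi/2 rad, from -1 to 1. In form: [[dx, dy, dz, ax, ay, az], ...]. A call has 1 to 20 rows; each row is the pose to reach, as a shift and turn from the pose measured when the call began, along the tool's axes at that moment; what a row does not reach only later rows make up. A row lasts 1/8 s, in which the tool goes at most 62.5 mm and 10.7 degrees, less where a joint would pass 70% of its speed; a pose out of reach is approached as far as the arm can. A call with a number of a shift or a turn outside -1 to 1 is refused whole. A call with a gripper value outside its range is refused whole. "jaw" is the gripper's target within -1 to 1 (fully open at 1, half-way at 0, shut at -1), set as the call begins (left out, the last holds). The fingers move at their own pace and stop on an object; the grip force is fixed at half the most. Time passes only in rows, so rows that repeat a pose let the fingers close. It gives the time, the measured TCP pose, the force and the opening at its end, in the units of the state.
- bot.read_state(): the state, without advancing time (a new reading comes with each control period).
- bot.capture(name): name is "side" or "top" or "wrist"; returns the picture (420x560x3 uint8, blue, green, red); there is no depth.
- bot.camera_info(name): a dict with "camera_matrix" (3x3 intrinsics, pixels), "view" (4x4, takes a point from world to camera coordinates); the wrist camera has in their place "mount" (4x4, takes a point from camera to tool coordinates, whose origin is the TCP and whose axes are the flange's). Camera axes: x right, y down, z forward; pixel columns grow to the right and rows downward; lengths in m; the calibration is good to about 2 mm. The wrist camera is an equidistant fisheye: a pixel r from the principal point sees the ray r / f radians off the axis. A picture is of the moment at which its call begins: read the wrist's pose just before it. camera_info takes no time and is no camera call.
- bot.hand_in(): hands the job in, once; it reports no verdict.
The state is a dict: "time_s": time; "joint_positions": joint angles; "qvel": joint speeds; "tau": joint torques, N m; "position": TCP position; "tcp_rot": TCP orientation; "force": force on the tool from outside, world axes, zero at the start; "moment": the same for the moment, N m; "opening": opening from 0.0 (shut) to 1.0 (fully open).
Only numpy, scipy, OpenCV 4.12 (cv2) and the standard library are available. Lean on these libraries where they do the work, as an engineer would, in place of code of your own. Each camera call takes 0.05 s, during which the arm holds its last target.

### The job

Preset this balancing valve: turn the blue handwheel until its white line points at the red marker on the scale, then turn the orange lock ring below it clockwise until it is firmly tight but not over-tightened, so that the setting stays locked on the mark. Leave the red marker and the parts lying around where they are, and let go of the valve.

Things in the scene. Friction and masses are not known exactly. Their poses are not given: they have to be found in the camera images.
- valve: Brass balancing valve in a horizontal 27 mm pipe (along its y axis) on a grey plate 110 x 360 mm bolted down: it does not move. Origin on the bench under the middle; its z axis, straight up, is the axis of all that turns. White scale plate, 108 mm across, top 100 mm above the bench, marked every 15 degrees; above it a brass neck, 45 mm across, then lock ring, then handwheel
- handwheel: Blue handwheel, 40 mm across, 26 mm high, 147 to 173 mm above the bench (within 1 mm), 5 to 10 mm clear of the lock ring below. Origin: centre of the underside; z up; x along the white line on its top (centre to rim). It starts near its closed stop and opens anticlockwise seen from above (2.6 rad at most), against about 0.08 N m; it stays where left and, with the ring tight, turns no more
- handwheel_center (a point): Centre of the handwheel, on the axis, 13 mm above its underside and below its top
- line_end (a point): Point on the handwheel's white line carried on outward to 40 mm from the axis (the line itself ends at the 20 mm rim); turns with the handwheel
- marker: Red clip, 6 mm wide, 3 mm high, lying on the scale plate from 39 to 55 mm off the axis and over the plate's edge. Origin: on the axis at the plate's top; x axis from the axis out along the clip. It grips the plate lightly and is not to be knocked. It lies 0.6 to 2.0 rad anticlockwise of where the white line starts
- marker_tip (a point): Point of the red marker 40 mm from the axis
- lock_ring: Lock ring, aluminium with a ribbed orange rubber sleeve (gives 0.2 rad per N m), 58 mm across, 16 mm high, below the handwheel, its underside 21 to 25 mm above the scale plate at first. Clockwise seen from above tightens it: it runs at 0.1 N m for 0.3 to 2.9 rad (unseen, differs each time), then bites and stiffens by about 0.8 N m per rad. Tight from 0.45 N m, over-tight past 0.75 N m
- lock_ring_center (a point): Centre of the lock ring, on the axis, 8 mm above its underside. The ring sinks 2 mm per rad as it is turned clockwise, stays where it is left and does not drag the handwheel with it; 0.5 to 0.65 N m is a good firm nip
- washer: Keyed steel washer hidden inside the lock ring, on the axis: the ring clamps it down on the handwheel's hub; it cannot turn
- tee_center (a point): Loose galvanised pipe tee, 58 x 50 x 37 mm, lying on the bench; its centre. Leave it alone
- tape: Loose white roll of sealing tape, 56 mm across, 14 mm high, lying flat on the bench; origin at the centre of its underside. Leave it alone
- wrench: Loose grey steel wrench, 170 mm long, lying on the bench along its x axis. Leave it alone

How it is judged (in metres and radians):
On the way, in this order (a step that is already met when the one before it is completed fails the run):
1. With the lock ring still slack, the handwheel's white line is brought to the red marker (horizontal distance between line_end and marker_tip below 0.0045 m and contact force between washer and handwheel below 10 N), for 0.3 s.
2. The lock ring is tightened down on its washer (contact force between washer and handwheel above 40 N), for 0.3 s.
At the end, for the whole second after the job is handed in: The white line points at the red marker within 4.5 mm at 40 mm from the axis (6.5 degrees), the lock ring clamps the washer on the handwheel's hub with at least 40 N (about 0.4 N m on the ring), the marker is where it was within 3 mm, handwheel and ring are at rest and released (horizontal distance between line_end and marker_tip below 0.0045 m and contact force between washer and handwheel above 40 N and distance of marker_tip from where it was at the start of the episode below 0.003 m and angular speed of each of handwheel, lock_ring below 0.05 rad/s); the robot touches nothing.
It fails at once if The lock ring is over-tightened (more than 105 N on the washer, about 0.8 N m on the ring) (contact force between washer and handwheel above 105 N).
It fails at once if The red marker is knocked off its place (more than 3 mm) (distance of marker_tip from where it was at the start of the episode above 0.003 m).
It fails at once if The tee is disturbed (moved more than 15 mm) (distance of tee_center from where it was at the start of the episode above 0.015 m).
It fails at once if The tape roll is disturbed (moved more than 15 mm) (distance of tape from where it was at the start of the episode above 0.015 m).
It fails at once if The wrench is disturbed (moved more than 15 mm) (distance of wrench from where it was at the start of the episode above 0.015 m).
It also fails if it takes over 72 s, if anything falls off the work surface, if the arm or the gripper's body presses on something with over 40 N, if the wrist force passes 120 N, or if a joint passes its speed limit or range.

## Working session

There is one attempt and no reset: what is moved stays moved. The work goes in short steps, Python scripts to look and compute and a tool call to move; the robot and the scene stay as the last step left them, time stands still between calls to the robot, and variables do not carry over. Pictures are saved under pics/ and viewed, and the job is handed in when it is done.

Besides the shell and the picture viewer there is one more tool, called as a command line: name --pt "numbers of a row" for each row, then --argument value for the rest. carry_out: Moves the arm, as the interface text tells. Shift numbers are shares of 200 mm and turn numbers shares of pi/2 rad, none past 1 either way. Its arguments: {"type":"object","properties":{"targets":{"type":"array"},"jaw":{"type":"number"}},"required":["targets"]}

```bash
ls; mkdir -p pics
python3 - <<'E'
from rig import bot
import cv2,json
s=bot.read_state();print(s)
for n in("side","top","wrist"):
    cv2.imwrite(f"pics/{n}0.png",bot.capture(n));print(n,bot.camera_info(n))
E
```

```text
pics
{'time_s': 0.0, 'joint_positions': array([ 6.62628689e+01,  3.02795550e+01,  8.21588481e+01,  2.17478471e-04,
        6.76871506e+01, -1.02277868e+01]), 'qvel': array([-0.00377906, -0.08119014,  0.02004245,  0.08439856,  0.02558771,
       -0.03404333]), 'tau': array([ 3.31017209e-04, -4.40035987e+01, -1.76597482e+01,  6.32011145e-02,
        5.79392700e-02, -1.64493131e-04]), 'position': array([0.14568941, 0.60705695, 0.2405516 ]), 'tcp_rot': array([[-9.72331323e-01,  2.33604396e-01, -8.85312167e-04],
       [ 2.33605743e-01,  9.72329336e-01, -2.00452811e-03],
       [ 3.92548415e-04, -2.15587947e-03, -9.99997599e-01]]), 'force': array([-0.13581949, -0.00962435,  0.0028348 ]), 'moment': array([0.01740459, 0.068566  , 0.01764977]), 'opening': 1.0005428686555797}
side {'camera_matrix': array([[445.82332876,   0.        , 277.6660433 ],
       [  0.        , 445.82332876, 213.46854086],
       [  0.        ,   0.        ,   1.        ]]), 'view': array([[ 0.96616601, -0.25736858,  0.01687173, -0.57122044],
       [-0.19090874, -0.75759292, -0.62418493,  0.20540755],
       [ 0.173
[... 370 characters left out ...]
88853,  0.02114253, -0.16001256,  0.60040772],
       [ 0.16009688,  0.00234661, -0.98709852,  0.8029474 ],
       [ 0.        ,  0.        ,  0.        ,  1.        ]])}
wrist {'camera_matrix': array([[325.1922621 ,   0.        , 281.08511488],
       [  0.        , 325.1922621 , 208.09901925],
       [  0.        ,   0.        ,   1.        ]]), 'mount': array([[-1.35234479e-03, -9.66994687e-01, -2.54792948e-01,
         6.92666664e-02],
       [ 9.99999020e-01, -1.39974224e-03,  4.70912051e-06,
         1.51579762e-03],
       [-3.61198147e-04, -2.54792692e-01,  9.66995633e-01,
        -1.43101535e-01],
       [ 0.00000000e+00,  0.00000000e+00,  0.00000000e+00,
         1.00000000e+00]])}
```

View pics/side0.png

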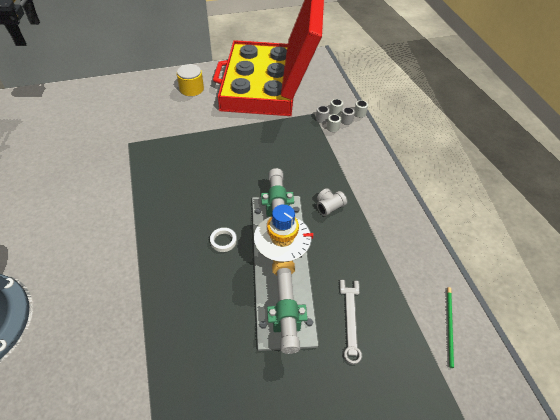

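View pics/top0.png

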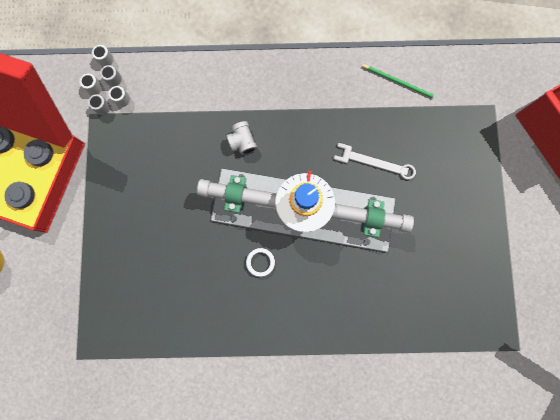

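View pics/wrist0.png

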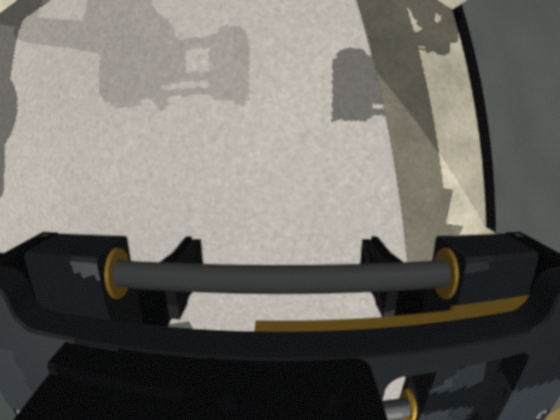

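Side view: valve at about (284,230), handwheel (283,215), marker red at (308,235). Top view: wheel top at about (307,196), white line pointing up-right, marker at (309,176). I measure them by colour masks.

```bash
cat > h.py <<'E'
from rig import bot
import cv2,numpy as np
def ray(n,uv):
    c=bot.camera_info(n);V=c["view"];R=V[:3,:3];o=-R.T@V[:3,3]
    d=R.T@np.linalg.inv(c["camera_matrix"])@np.array([uv[0],uv[1],1.]);return o,d
def onz(n,uv,z):
    o,d=ray(n,uv);return o+d*(z-o[2])/d[2]
def proj(n,p):
    c=bot.camera_info(n);q=c["view"]@np.append(p,1);q=c["camera_matrix"]@q[:3];return q[:2]/q[2]
def big(m):
    k,l,s,ce=cv2.connectedComponentsWithStats(m.astype(np.uint8));i=1+np.argmax(s[1:,4]);return l==i,ce[i],s[i]
E
python3 - <<'E'
from h import *
for n,roi in(("top",(150,235,270,345)),("side",(195,270,250,325))):
    im=cv2.imread(f"pics/{n}0.png");r0,r1,c0,c1=roi
    cv2.imwrite(f"pics/{n}0z.png",cv2.resize(im[r0:r1,c0:c1],None,fx=7,fy=7,interpolation=cv2.INTER_NEAREST))
    h=cv2.cvtColor(im,cv2.COLOR_BGR2HSV).astype(int);H,S,Vv=h[...,0],h[...,1],h[...,2]
    R=np.zeros(H.shape,bool);R[r0:r1,c0:c1]=1
    for nm,m in(("blue",(H>100)&(H<130)&(S>120)),("red",((H<4)|(H>175))&(S>150)),("orange",(H>8)&(H<25)&(S>150))):
        m,ce,s=big(m&R);print(n,nm,ce,s)
        if nm=="red" : 
            p=[onz(n,(u,v),.1015) for v,u in np.argwhere(m)];p=np.array(p);print(p[:,:2].mean(0),p[:,:2].min(0),p[:,:2].max(0))
        if nm=="blue": print(onz(n,ce,.173))
# orange by both views
for p in([.6,-.05,.173],):
    print(proj("top",p),proj("side",p))
E
```

```text
top blue [305.8436019  196.11611374] [295 184  24  25 422]
[ 0.59079373 -0.01886972  0.173     ]
top red [308.44444444 175.48148148] [307 171   4  10  27]
[ 0.64162427 -0.02850916] [ 0.63315279 -0.03161054] [ 0.65003816 -0.02561692]
top orange [300.06060606 208.08080808] [290 192  29  24  99]
side blue [282.38479263 216.44700461] [272 205  23  25 434]
[ 0.58958673 -0.02684674  0.173     ]
side red [308.53571429 234.35714286] [303 233  10   5  28]
[ 0.64284648 -0.02669998] [ 0.63291285 -0.03418657] [ 0.65018407 -0.02294945]
side orange [279.88148148 236.49259259] [267 217  31  29 270]
[324.49714284 190.23875539] [291.77023661 225.53354461]
```

View pics/top0z.png

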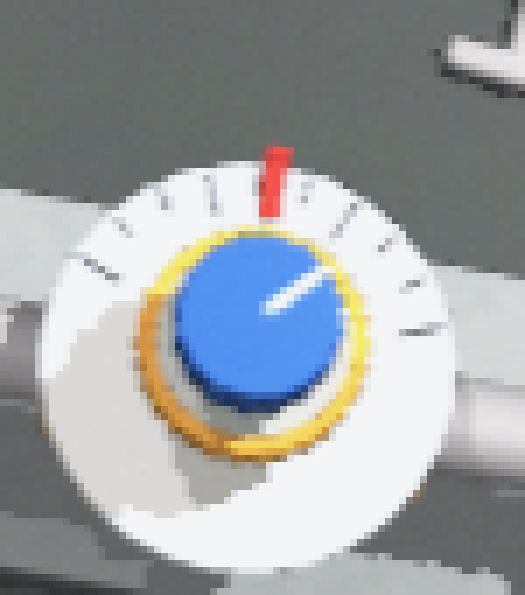

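View pics/side0z.png

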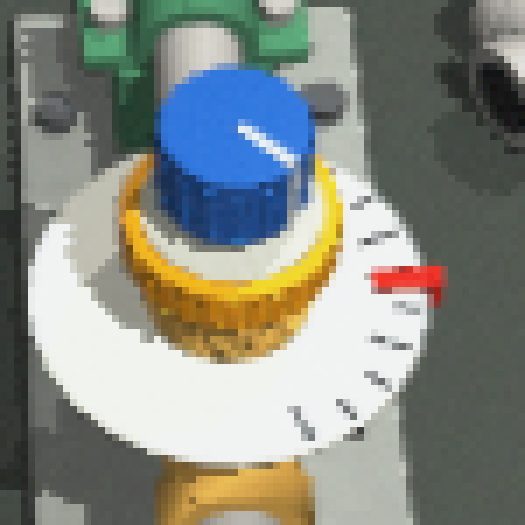

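```bash
cat > fit.py <<'E'
from h import *
from scipy.optimize import least_squares
def plate(n,im,roi):
    # edge points of the white plate, cast to z=.1, circle of fixed radius 54 mm
    h=cv2.cvtColor(im,cv2.COLOR_BGR2HSV).astype(int);r0,r1,c0,c1=roi
    return h
if __name__=="__main__":
  for n,roi,c0 in(("top",(150,240,260,350),(305.5,202.3)),("side",(195,275,245,330),(283,239))):
    im=cv2.imread(f"pics/{n}0.png")
    h=cv2.cvtColor(im,cv2.COLOR_BGR2HSV).astype(int)
    w=(h[...,1]<25)&(h[...,2]>225)
    R=np.zeros(w.shape,bool);R[roi[0]:roi[1],roi[2]:roi[3]]=1
    m,ce,s=big(w&R)
    cn=max(cv2.findContours(m.astype(np.uint8),0,cv2.CHAIN_APPROX_NONE)[0],key=len)[:,0]
    p=np.array([onz(n,q,.1)[:2] for q in cn])
    f=least_squares(lambda x:np.hypot(*(p-x).T)-.0535,p.mean(0),loss="soft_l1",f_scale=.0008)
    r=f.fun;print(n,"plate centre",f.x,"inl",(abs(r)<.0015).sum(),len(r))
    # wheel top line
    b=(h[...,0]>100)&(h[...,0]<130)&(h[...,1]>120)&R
    hull=cv2.convexHull(np.argwhere(b)[:,::-1].astype(np.int32))
    hm=np.zeros(w.shape,np.uint8);cv2.fillConvexPoly(hm,hull,1)
    l=(h[...,1]<140)&(h[...,2]>180)&(hm>0)&R
    for q in np.argwhere(l): 
        P=onz(n,q[::-1],.173)[:2]-f.x; print(q[::-1],(P*1000).round(1),np.degrees(np.arctan2(P[1],P[0])).round(1),h[q[0],q[1],1])
E
python3 fit.py
```

```text
top plate centre [ 0.594337   -0.01920228] inl 78 171
[303 184] [17.   4.5] 14.7 99
[310 184] [16.7 -7.2] -23.2 113
[301 185] [15.3  7.8] 27.0 128
[312 185] [ 14.9 -10.4] -34.9 137
[314 188] [  9.8 -13.6] -54.1 116
[315 188] [  9.8 -15.2] -57.3 25
[313 189] [  8.2 -11.9] -55.5 44
[314 189] [  8.1 -13.5] -59.0 4
[315 189] [  8.1 -15.2] -61.9 9
[296 190] [ 7.1 16.3] 66.5 92
[311 190] [ 6.5 -8.5] -52.4 118
[312 190] [  6.5 -10.1] -57.3 28
[313 190] [  6.5 -11.8] -61.2 3
[314 190] [  6.4 -13.5] -64.4 8
[315 190] [  6.4 -15.1] -67.0 74
[310 191] [ 4.9 -6.8] -54.2 71
[311 191] [ 4.9 -8.4] -60.1 13
[312 191] [  4.8 -10.1] -64.4 4
[313 191] [  4.8 -11.7] -67.8 24
[314 191] [  4.8 -13.4] -70.5 106
[317 191] [  4.6 -18.4] -75.8 105
[308 192] [ 3.3 -3.4] -46.2 119
[309 192] [ 3.3 -5.1] -57.4 28
[310 192] [ 3.2 -6.7] -64.5 3
[311 192] [ 3.2 -8.4] -69.2 10
[312 192] [  3.1 -10. ] -72.6 72
[307 193] [ 1.6 -1.7] -46.5 117
[308 193] [ 1.6 -3.4] -64.6 26
[309 193] [ 1.6 -5. ] -72.6 2
[310 193] [ 1.5 -6.7] -77.1 9
[311 193] [ 1.5 -8.3] -79.8 76
[307 194] [-0.  -1.7] -91.2 112
[308 194] [-0.1 -3.3] -91
[... 394 characters left out ...]
 208] [-11.5  12.1] 133.6 137
[284 212] [ 3.3 -1. ] -17.5 133
[284 213] [ 2.7 -3.2] -50.1 7
[285 213] [ 4.4 -3.6] -39.7 20
[286 213] [ 6.1 -4.1] -33.7 101
[285 214] [ 3.8 -5.8] -56.9 40
[286 214] [ 5.5 -6.2] -48.6 4
[287 214] [ 7.2 -6.7] -42.8 49
[286 215] [ 4.9 -8.4] -59.8 93
[287 215] [ 6.6 -8.8] -53.2 6
[288 215] [ 8.3 -9.3] -48.1 19
[289 215] [10.  -9.7] -44.1 99
[288 216] [  7.7 -11.4] -56.0 14
[289 216] [  9.4 -11.8] -51.6 3
[290 216] [ 11.1 -12.3] -47.9 51
[289 217] [  8.8 -14. ] -57.9 67
[290 217] [ 10.5 -14.4] -54.0 5
[291 217] [ 12.2 -14.8] -50.6 20
[292 217] [ 13.9 -15.3] -47.7 103
[290 218] [  9.9 -16.5] -59.2 118
[291 218] [ 11.6 -17. ] -55.7 12
[291 219] [ 10.9 -19.1] -60.2 131
```

```bash
cat > go.py <<'E'
from h import *
import sys
from scipy.spatial.transform import Rotation as Ro
def rot(yaw):
    a=np.radians(yaw);c,s=np.cos(a),np.sin(a)
    return np.array([[c,s,0],[s,-c,0],[0,0,-1.]])
def plan(p,yaw):
    s=bot.read_state();R=s["tcp_rot"]
    d=R.T@(np.array(p)-s["position"])/.2
    w=Ro.from_matrix(R.T@rot(yaw)).as_rotvec()/(np.pi/2)
    print("t",s["time_s"],"pos",s["position"].round(4),"yaw",np.degrees(np.arctan2(R[1,0],R[0,0])).round(2),"q6",s["joint_positions"][5].round(1),"open",round(s["opening"],3),"F",s["force"].round(2),"M",s["moment"].round(3))
    print("shift",d.round(4),"turn",w.round(4), "unit steps",abs(d).max().round(2))
if __name__=="__main__":
    a=list(map(float,sys.argv[1:]));plan(a[:3],a[3])
E
python3 go.py .629 -.039 .27 150
```

```text
t 0.15 pos [0.1458 0.6072 0.2408] yaw 166.49 q6 -10.2 open 0.993 F [-0.51  0.48  0.15] M [-0.001  0.005  0.053]
shift [-3.1042 -2.5774 -0.1426] turn [-0.0011 -0.      0.1832] unit steps 3.1
```

carry_out --pt "-0.25 -0.2 -0.036 0 0 0.046" --pt "-0.5 -0.42 -0.036 0 0 0.046" --pt "-0.776 -0.644 -0.036 0 0 0.046" --pt "-0.776 -0.644 -0.036 0 0 0.046"

```text
time_s: 0.65
position: [0.268, 0.443, 0.248]
tcp_rot: [[-0.952, 0.307, -0.001], [0.307, 0.952, -0.003], [0.0, -0.003, -1.0]]
force: [0.5, 0.2, -0.5]
opening: 0.999
```

```bash
python3 go.py .629 -.039 .27 150
```

```text
t 0.65 pos [0.268 0.443 0.248] yaw 162.12 q6 -25.6 open 0.999 F [ 0.45  0.24 -0.53] M [ 0.016  0.029 -0.03 ]
shift [-2.4579 -1.74   -0.1053] turn [-0.002  -0.      0.1347] unit steps 2.46
```

carry_out --pt "-0.3 -0.2 -0.04 0 0 0.045" --pt "-0.6 -0.42 -0.04 0 0 0.045" --pt "-0.85 -0.6 -0.04 0 0 0.045" --pt "-0.85 -0.6 -0.04 0 0 0.045"

```text
time_s: 1.15
position: [0.3948, 0.2751, 0.2564]
tcp_rot: [[-0.927, 0.376, -0.0], [0.376, 0.927, -0.003], [-0.001, -0.003, -1.0]]
force: [-1.2, 0.6, 0.1]
opening: 1.002
```

```bash
python3 go.py .629 -.039 .27 150
```

```text
t 1.15 pos [0.3948 0.2751 0.2564] yaw 157.91 q6 -46.2 open 1.002 F [-1.22  0.58  0.06] M [ 0.024  0.034 -0.076]
shift [-1.6757 -1.0147 -0.0643] turn [-0.0016  0.0005  0.0878] unit steps 1.68
```

carry_out --pt "-0.3 -0.2 -0.03 0 0 0.045" --pt "-0.6 -0.4 -0.03 0 0 0.045" --pt "-0.9 -0.54 -0.03 0 0 0.045" --pt "-0.9 -0.54 -0.03 0 0 0.045"

```text
time_s: 1.65
position: [0.5237, 0.1052, 0.2628]
tcp_rot: [[-0.896, 0.443, 0.002], [0.443, 0.896, -0.003], [-0.003, -0.002, -1.0]]
force: [0.3, 0.5, -0.6]
opening: 1.0
```

```bash
python3 go.py .629 -.039 .27 150
```

```text
t 1.65 pos [0.5237 0.1052 0.2628] yaw 153.7 q6 -64.2 open 1.0 F [ 0.29  0.51 -0.65] M [-0.01  -0.007 -0.031]
shift [-0.7916 -0.4134 -0.033 ] turn [-0.001   0.0017  0.0411] unit steps 0.79
```

carry_out --pt "-0.3 -0.2 -0.03 0 0 0.04" --pt "-0.6 -0.35 -0.03 0 0 0.04" --pt "-0.79 -0.413 -0.033 0 0 0.041" --pt "-0.79 -0.413 -0.033 0 0 0.041" --pt "-0.79 -0.413 -0.033 0 0 0.041" --pt "-0.79 -0.413 -0.033 0 0 0.041"

```text
time_s: 2.4
position: [0.6278, -0.0371, 0.2698]
tcp_rot: [[-0.867, 0.498, 0.0], [0.498, 0.867, -0.002], [-0.001, -0.001, -1.0]]
force: [0.4, -0.6, 0.2]
opening: 1.0
```

```bash
python3 go.py .629 -.039 .27 150; python3 -c "
from h import *
im=bot.capture('wrist');cv2.imwrite('pics/w1.png',im)"
```

```text
t 2.4 pos [ 0.6278 -0.0371  0.2698] yaw 150.11 q6 -73.6 open 1.0 F [ 0.35 -0.57  0.2 ] M [-0.046 -0.005  0.01 ]
shift [-0.0097 -0.0052 -0.001 ] turn [-0.0009  0.0008  0.0012] unit steps 0.01
```

View pics/w1.png

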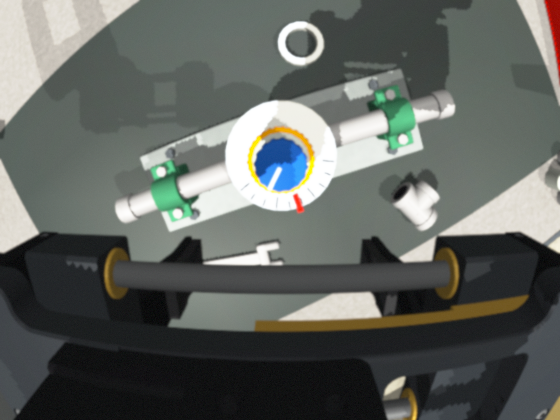

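The wrist view shows the wheel at about (279,165) with its line running down-left, and the marker at (299,203). I measure from it.

```bash
cat > wr.py <<'E'
from h import *
from scipy.optimize import least_squares
import sys
def wonz(s,ci,uv,z):
    K=ci["camera_matrix"];M=ci["mount"]
    v=np.array([uv[0]-K[0,2],uv[1]-K[1,2]]);r=np.hypot(*v);t=r/K[0,0]
    d=np.append(np.sin(t)*v/max(r,1e-9),np.cos(t))
    R=s["tcp_rot"];o=R@M[:3,3]+s["position"];d=R@M[:3,:3]@d
    return (o+d*(z-o[2])/d[2])
def run(name,box,axis=None):
    s=bot.read_state();im=bot.capture("wrist");cv2.imwrite(f"pics/{name}.png",im);ci=bot.camera_info("wrist")
    c0,r0,c1,r1=box
    cv2.imwrite(f"pics/{name}z.png",cv2.resize(im[r0:r1,c0:c1],None,fx=5,fy=5,interpolation=cv2.INTER_NEAREST))
    h=cv2.cvtColor(im,cv2.COLOR_BGR2HSV).astype(int);H,S,V=h[...,0],h[...,1],h[...,2]
    B=np.zeros(H.shape,bool);B[r0:r1,c0:c1]=1
    W=lambda m,z:np.array([wonz(s,ci,q[::-1],z)[:2] for q in np.argwhere(m)])
    m,_,_=big((S<40)&(V>190)&B)
    cn=max(cv2.findContours(m.astype(np.uint8),0,cv2.CHAIN_APPROX_NONE)[0],key=len)[:,0]
    p=np.array([wonz(s,ci,q,.1)[:2] for q in cn])
    f=least_squares(lambda x:np.hypot(*(p-x[:2]).T)-x[2],np.append(p.mean(0),.054),loss="soft_l1",f_scale=.0007)
    print("plate",f.x.round(4),(abs(f.fun)<.0012).sum(),len(p))
    b,_,_=big((H>100)&(H<130)&(S>110)&B)
    hull=cv2.convexHull(np.argwhere(b)[:,::-1].astype(np.int32))
    hm=np.zeros(H.shape,np.uint8);cv2.fillConvexPoly(hm,hull,1);hm=cv2.erode(hm,np.ones((3,3)))
    l,_,_=big((S<110)&(V>170)&(hm>0))
    L=W(l,.173)
    mu=L.mean(0);u=np.linalg.svd(L-mu)[2][0]
    r,_,st=big(((H<5)|(H>174))&(S>150)&B);Rp=W(r,.103);mr=Rp.mean(0);ur=np.linalg.svd(Rp-mr)[2][0]
    ax=f.x[:2] if axis is None else np.array(axis)
    if u@(mu-ax)<0:u=-u
    if ur@(mr-ax)<0:ur=-ur
    A=lambda v:np.degrees(np.arctan2(v[1],v[0])).round(1)
    al=A(u);am=A(mr-ax)
    print("line dir",al,"line mean rel",((mu-ax)*1e3).round(1),"ang",A(mu-ax),"n",l.sum(),"| marker ang",am,"own dir",A(ur),"r",np.hypot(*(mr-ax)).round(4),"| diff",round(am-al,1))
    print("ends of line rel",((L-ax)@u*1e3).min().round(1),((L-ax)@u*1e3).max().round(1),"lateral",((mu-ax)@[-u[1],u[0]]*1e3).round(2))
if __name__=="__main__":
    a=sys.argv;run(a[1],list(map(int,a[2:6])),list(map(float,a[6:8])) if len(a)>6 else None)
E
python3 wr.py w2 215 90 350 220
```

```text
plate [ 0.5941 -0.0196  0.0566] 70 493
line dir -56.7 line mean rel [ 5.5 -5. ] ang -42.7 n 122 | marker ang -6.5 own dir -10.8 r 0.0499 | diff 50.2
ends of line rel -0.9 15.0 lateral 1.8
```

View pics/w2z.png

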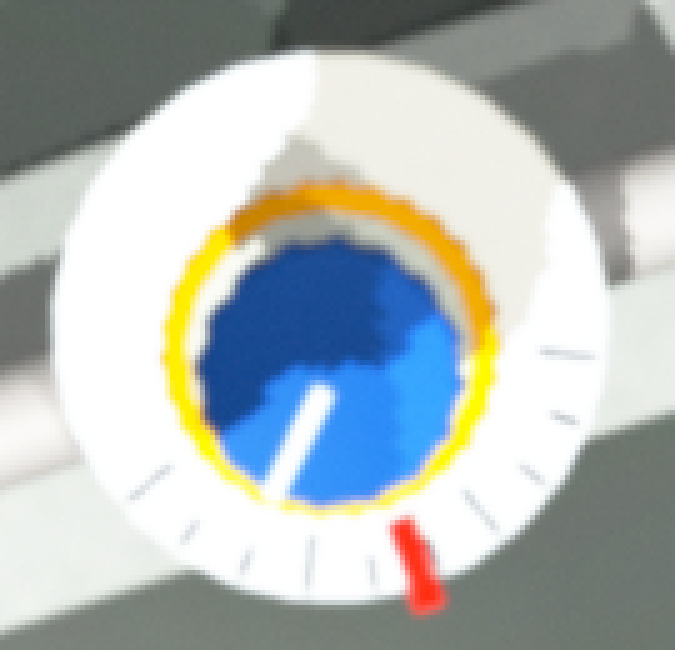

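Run:
```python
from wr import *
s=bot.read_state();ci=bot.camera_info("wrist")
Z=lambda u,v,z:wonz(s,ci,(215+u/5-.4,90+v/5-.4),z)[:2]
p=np.array([Z(u,v,.1) for u,v in[(50,310),(608,320),(310,48),(330,604),(130,132),(250,590),(85,450)]])
f=least_squares(lambda x:np.hypot(*(p-x).T)-.054,p.mean(0),loss="soft_l1",f_scale=.0007);print(f.x,f.fun*1e3)
ax=f.x
a=Z(322,388,.173);b=Z(278,500,.173)
print((a-ax)*1e3,(b-ax)*1e3,np.degrees(np.arctan2(*(b-a)[::-1])))
for u,v in((402,520),(422,570),(428,605)):
    q=Z(u,v,.103)-ax;print(q*1e3,np.hypot(*q),np.degrees(np.arctan2(q[1],q[0])))
# wheel top circle in zoom
w=np.array([Z(u,v,.173) for u,v in[(335,505),(225,450),(265,495),(440,450),(400,490)]])
g=least_squares(lambda x:np.hypot(*(w-x).T)-.02,w.mean(0));print("wheel",g.x,g.fun*1e3)
```

```text
[ 0.59439468 -0.01713689] [ 0.41013823  0.204187    0.48591778  0.79175329  0.19557691  0.25933653
 -0.54212248]
[ 0.93738335 -1.52389763] [ 12.35853544 -15.79065835] -51.321234451568266
[39.12318839 -6.15515188] 0.03960441597366789 -8.940911911102662
[49.86241232 -7.67904163] 0.05045025116250396 -8.755031308880861
[ 56.6942144  -10.12846101] 0.0575918368195422 -10.129073078388583
wheel [ 0.59440595 -0.01653756] [-0.33505631 -0.52025627  0.68201603 -0.22371496  0.19069472]
```

```bash
python3 go.py .594 -.0175 .168 150
```

```text
t 2.5 pos [ 0.6281 -0.0373  0.2702] yaw 150.11 q6 -73.6 open 1.002 F [0.91 0.04 1.45] M [0.045 0.004 0.017]
shift [0.1981 0.0017 0.5103] turn [-0.0009  0.0014  0.0012] unit steps 0.51
```

carry_out --pt "0.198 0.002 0.1 0 0 0" --pt "0.198 0.002 0.25 0 0 0" --pt "0.198 0.002 0.4 0 0 0" --pt "0.198 0.002 0.51 0 0 0" --pt "0.198 0.002 0.51 0 0 0" --pt "0.198 0.002 0.51 0 0 0"

```text
time_s: 3.25
position: [0.5946, -0.0172, 0.1691]
tcp_rot: [[-0.867, 0.498, 0.003], [0.498, 0.867, -0.003], [-0.004, -0.001, -1.0]]
force: [1.0, 0.1, -0.0]
opening: 0.997
```

```bash
python3 go.py .594 -.0175 .168 150; python3 -c "
from h import *
for n in ('side','wrist'):
  im=bot.capture(n);
  if n=='side': im=cv2.resize(im[130:290,200:400],None,fx=4,fy=4)
  cv2.imwrite(f'pics/{n}3.png',im)"
```

```text
t 3.25 pos [ 0.5946 -0.0172  0.1691] yaw 150.15 q6 -72.4 open 0.997 F [ 0.97  0.13 -0.04] M [-0.035 -0.018 -0.   ]
shift [ 0.0017 -0.003   0.0055] turn [-0.0006  0.0024  0.0017] unit steps 0.01
```

View pics/side3.png

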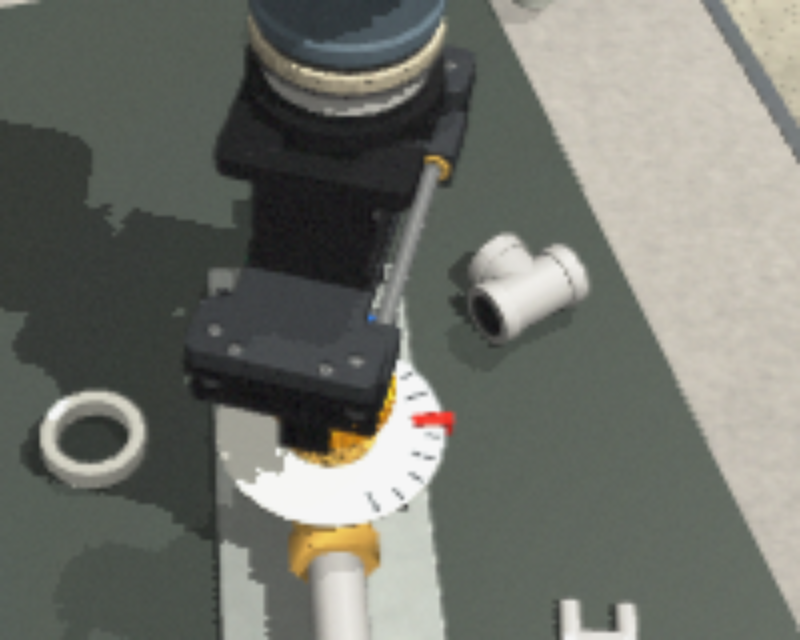

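View pics/wrist3.png

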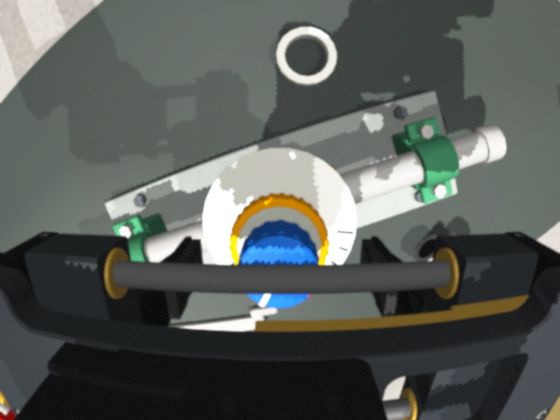

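The wheel sits centred between the fingers (column ~281). I close on it.

carry_out --pt "0 0 0 0 0 0" --pt "0 0 0 0 0 0" --pt "0 0 0 0 0 0" --pt "0 0 0 0 0 0" --jaw -1

```text
time_s: 3.85
position: [0.5949, -0.0174, 0.1695]
tcp_rot: [[-0.867, 0.498, 0.004], [0.498, 0.867, -0.003], [-0.005, -0.001, -1.0]]
force: [0.3, 0.8, 0.5]
opening: 0.633
```

```bash
python3 go.py .594 -.0175 .168 194
```

```text
t 3.85 pos [ 0.5949 -0.0174  0.1695] yaw 150.13 q6 -72.4 open 0.633 F [0.34 0.79 0.54] M [-0.012 -0.008 -0.053]
shift [ 0.0036 -0.0025  0.0075] turn [-0.0015  0.0027 -0.4875] unit steps 0.01
```

Still closing.

carry_out --pt "0 0 0 0 0 0" --pt "0 0 0 0 0 0" --pt "0 0 0 0 0 0" --pt "0 0 0 0 0 0"

```text
time_s: 4.35
position: [0.5943, -0.0183, 0.1694]
tcp_rot: [[-0.867, 0.498, 0.002], [0.498, 0.867, -0.004], [-0.004, -0.002, -1.0]]
force: [-1.9, -5.1, 0.9]
opening: 0.45
```

```bash
python3 go.py .594 -.0175 .168 194
```

```text
t 4.35 pos [ 0.5943 -0.0183  0.1694] yaw 150.15 q6 -72.4 open 0.45 F [-1.85 -5.15  0.87] M [-0.809  0.427  0.093]
shift [0.0033 0.0025 0.0071] turn [-0.0025  0.002  -0.4872] unit steps 0.01
```

carry_out --pt "0 -0.003 0 0 0 -0.08" --pt "0 -0.005 0 0 0 -0.16" --pt "0 -0.005 0 0 0 -0.24" --pt "0 -0.005 0 0 0 -0.32" --pt "0 -0.005 0 0 0 -0.4" --pt "0 -0.005 0 0 0 -0.46" --pt "0 -0.005 0 0 0 -0.49" --pt "0 -0.005 0 0 0 -0.49" --pt "0 -0.005 0 0 0 -0.49"

```text
time_s: 5.48
position: [0.5942, -0.0184, 0.1694]
tcp_rot: [[-0.969, -0.245, 0.003], [-0.245, 0.969, -0.003], [-0.003, -0.004, -1.0]]
force: [1.3, 1.7, 0.4]
opening: 0.451
```

```bash
python3 go.py .594 -.0175 .168 194;python3 -c "
from h import *
for n in ('side','top'):
  im=bot.capture(n);
  im=cv2.resize(im[150:270,220:370],None,fx=5,fy=5)
  cv2.imwrite(f'pics/{n}4.png',im)"
```

```text
t 5.475 pos [ 0.5942 -0.0184  0.1694] yaw -165.8 q6 -116.6 open 0.451 F [1.25 1.68 0.36] M [ 0.454 -0.089  0.05 ]
shift [-0.0003  0.0044  0.0071] turn [-0.0023  0.0016  0.0022] unit steps 0.01
```

View pics/side4.png

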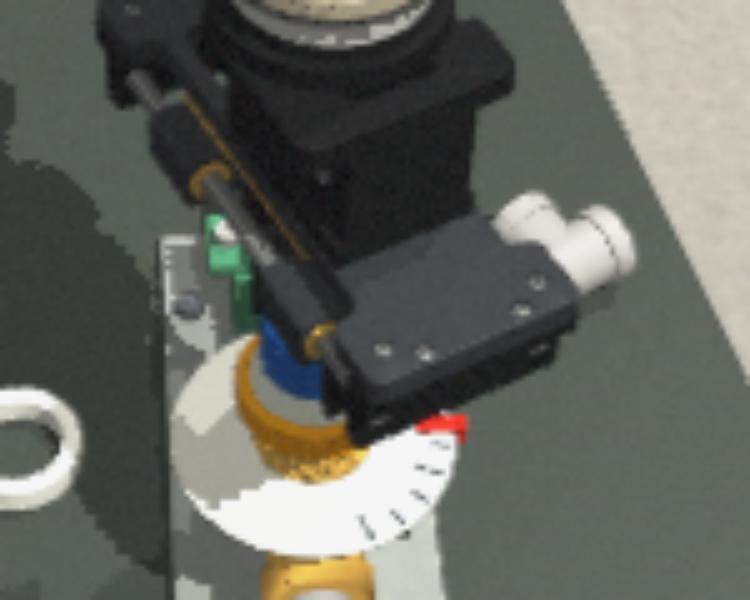

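Gripped and turned 44°. I release, rise and look again.

carry_out --pt "0 0 0 0 0 0" --pt "0 0 0 0 0 0" --pt "0 0 0 0 0 0" --pt "0 0 -0.1 0 0 0" --pt "-0.1 0 -0.3 0 0 0" --pt "-0.2 0 -0.5 0 0 0" --pt "-0.2 0 -0.5 0 0 0" --pt "-0.2 0 -0.5 0 0 0" --pt "-0.2 0 -0.5 0 0 0" --jaw 1

```text
time_s: 6.7
position: [0.631, -0.0083, 0.2677]
tcp_rot: [[-0.969, -0.245, -0.001], [-0.245, 0.969, -0.002], [0.001, -0.002, -1.0]]
force: [0.2, 0.6, 0.6]
opening: 1.005
```

```bash
python3 go.py .594 -.0175 .168 194; python3 wr.py w5 215 90 350 220 .5943 -.0182;python3 -c "
from h import *
for n in ('side','top'):
  cv2.imwrite(f'pics/{n}5.png',bot.capture(n))"
```

```text
t 6.7 pos [ 0.631  -0.0083  0.2677] yaw -165.81 q6 -115.0 open 1.005 F [0.17 0.57 0.59] M [0.063 0.005 0.005]
shift [0.1901 0.0016 0.499 ] turn [-0.0013 -0.0008  0.0021] unit steps 0.5
plate [ 0.5931 -0.0213  0.0578] 69 507
line dir -12.6 line mean rel [ 9.2 -0.8] ang -4.8 n 125 | marker ang -8.5 own dir -12.5 r 0.0499 | diff 4.1
ends of line rel 0.9 17.0 lateral 1.25
```

View pics/w5z.png

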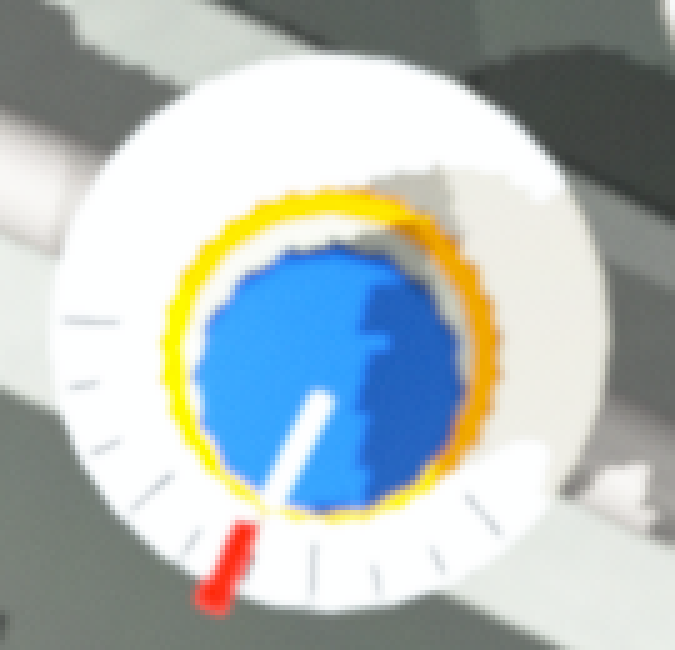

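View pics/top5.png

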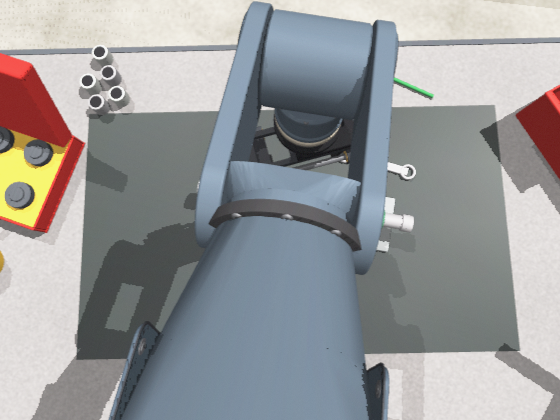

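Line and marker look nearly aligned (line from (322,392) to (275,500) in the zoom, marker from (246,522) to (213,608)). I check with a cleaner plate fit, plus the side view.

Run:
```python
from wr import *
s=bot.read_state();ci=bot.camera_info("wrist")
Z=lambda u,v,z:wonz(s,ci,(215+u/5-.4,90+v/5-.4),z)[:2]
p=np.array([Z(u,v,.1) for u,v in[(50,320),(610,330),(320,50),(330,609),(150,130),(100,480),(565,190),(500,555),(565,480)]])
f=least_squares(lambda x:np.hypot(*(p-x).T)-.054,p.mean(0),loss="soft_l1",f_scale=.0007);print(f.x,f.fun*1e3)
ax=f.x
A=lambda v:np.degrees(np.arctan2(v[1],v[0])).round(1)
a=Z(322,394,.173);b=Z(275,500,.173)
print("line",(a-ax)*1e3,(b-ax)*1e3,A(b-a),A(b-ax))
for u,v in((246,522),(230,565),(212,608)):
    q=Z(u,v,.103)-ax;print("mark",q*1e3,A(q))
im=cv2.imread("pics/side5.png");cv2.imwrite("pics/side5z.png",cv2.resize(im[195:275,245:330],None,fx=7,fy=7,interpolation=cv2.INTER_NEAREST))
```

```text
[ 0.59564178 -0.01687375] [ 0.43439721  0.01649521  1.18376673  0.02619231 -1.18482429 -0.84098296
 -0.83000325  0.42641392 -0.32147332]
line [ 1.29588964 -0.76509903] [18.52987747 -3.70597686] -9.7 -11.3
mark [38.62731412 -7.26905082] -10.7
mark [47.76283073 -8.31773406] -9.9
mark [57.12554819 -9.77607438] -9.7
```

View pics/side5z.png

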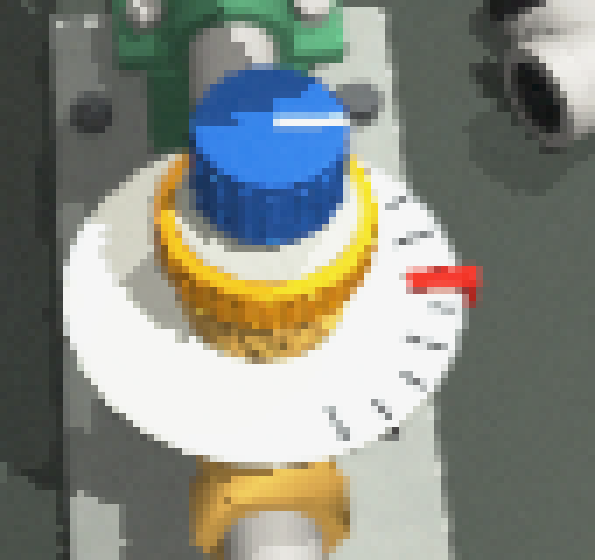

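Run:
```python
from h import *
im=cv2.imread("pics/side5.png").astype(float)
A=lambda v:np.degrees(np.arctan2(v[1],v[0])).round(1)
# line: for each column in 285..294, weighted centroid of redness-channel (white has high R; blue low)
P=[]
for u in range(285,295):
    c=im[207:219,u,2];b=np.median(c);w=np.clip(c-b-15,0,None);v=207+(w*np.arange(12)).sum()/w.sum();P.append((u,v))
P=np.array(P);print(P.round(2).tolist())
k=np.polyfit(P[:,0],P[:,1],1);a=onz("side",(285,np.polyval(k,285)),.173);b=onz("side",(294,np.polyval(k,294)),.173);print("line",A(b-a),b)
Q=[]
for u in range(304,312):
    c=im[229:242,u];w=np.clip(c[:,2]-np.maximum(c[:,1],c[:,0])-40,0,None);Q.append((u,229+(w*np.arange(13)).sum()/w.sum()))
Q=np.array(Q);print(Q.round(2).tolist())
k=np.polyfit(Q[:,0],Q[:,1],1);a=onz("side",(304,np.polyval(k,304)),.103);b=onz("side",(311,np.polyval(k,311)),.103);print("mark",A(b-a),a,b)
for ax in((.594,-.0175),(.5917,-.0169)): print(A(a[:2]-ax),A(b[:2]-ax))
```

```text
[[285.0, 211.85], [286.0, 211.85], [287.0, 211.85], [288.0, 211.85], [289.0, 211.86], [290.0, 211.86], [291.0, 211.09], [292.0, 210.25], [293.0, 210.52], [294.0, 212.0]]
line -6.1 [ 0.61271474 -0.02004632  0.173     ]
[[304.0, 234.53], [305.0, 234.56], [306.0, 234.26], [307.0, 234.16], [308.0, 234.05], [309.0, 234.15], [310.0, 234.09], [311.0, 234.4]]
mark -11.1 [ 0.63404707 -0.02577103  0.103     ] [ 0.64710601 -0.02833609  0.103     ]
-11.7 -11.5
-11.8 -11.7
```

```bash
python3 go.py .633 -.026 .25 169
```

```text
t 6.85 pos [ 0.6317 -0.0083  0.2683] yaw -165.81 q6 -115.0 open 0.997 F [0.4  0.95 0.3 ] M [ 0.077  0.073 -0.035]
shift [ 0.0155 -0.0869  0.0919] turn [-0.0016  0.0004  0.2799] unit steps 0.09
```

carry_out --pt "0.015 -0.04 0.04 0 0 0.1" --pt "0.015 -0.087 0.09 0 0 0.2" --pt "0.015 -0.087 0.09 0 0 0.28" --pt "0.015 -0.087 0.09 0 0 0.28" --pt "0.015 -0.087 0.09 0 0 0.28" --pt "0.015 -0.087 0.09 0 0 0.28"

```text
time_s: 7.6
position: [0.6331, -0.0259, 0.2505]
tcp_rot: [[-0.982, 0.19, 0.001], [0.19, 0.982, -0.003], [-0.001, -0.002, -1.0]]
force: [0.3, -0.0, -0.0]
opening: 1.0
```

```bash
python3 go.py .633 -.026 .25 169; python3 wr.py w6 215 105 350 235 .5943 -.0182
```

```text
t 7.6 pos [ 0.6331 -0.0259  0.2505] yaw 169.05 q6 -91.4 open 1.0 F [ 0.33 -0.02 -0.02] M [-0.023  0.064  0.002]
shift [ 0.0005 -0.0006  0.0023] turn [-0.0015  0.0009  0.0006] unit steps 0.0
plate [ 0.5945 -0.0176  0.0533] 175 733
line dir -13.3 line mean rel [11.1 -1.3] ang -6.5 n 86 | marker ang -8.3 own dir -13.0 r 0.0498 | diff 5.0
ends of line rel 2.3 17.1 lateral 1.32
```

View pics/w6z.png

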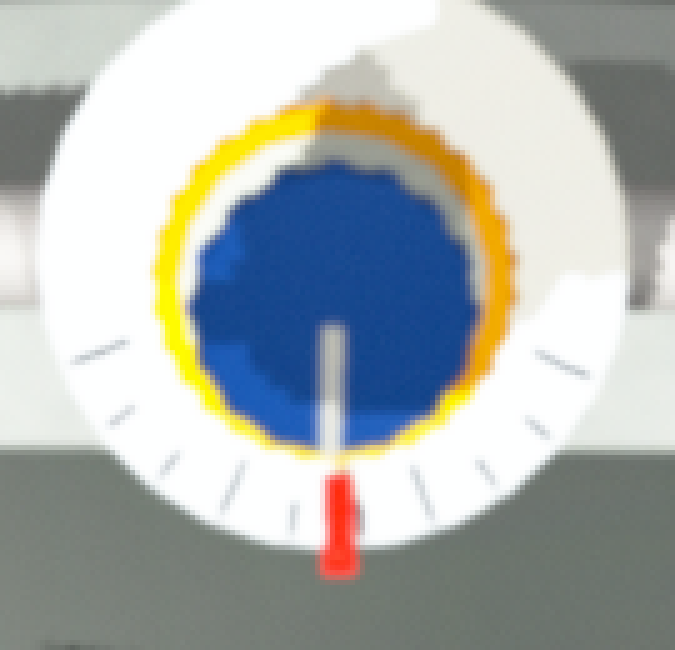

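Marker sits ~1 mm right of the wheel centre column (338 vs 333), line end slightly left (331): line is about 2.5° short. There is time, so I trim it.

```bash
python3 go.py .594 -.0184 .168 169
```

```text
t 7.65 pos [ 0.6331 -0.0259  0.2505] yaw 169.04 q6 -91.4 open 0.997 F [ 0.11  0.5  -0.1 ] M [ 0.022 -0.039 -0.012]
shift [0.1998 0.0007 0.4121] turn [-0.0015  0.0009  0.0005] unit steps 0.41
```

carry_out --pt "0.2 0.001 0.05 0 0 0" --pt "0.2 0.001 0.2 0 0 0" --pt "0.2 0.001 0.35 0 0 0" --pt "0.2 0.001 0.412 0 0 0" --pt "0.2 0.001 0.412 0 0 0" --pt "0.2 0.001 0.412 0 0 0"

```text
time_s: 8.4
position: [0.5949, -0.0185, 0.1691]
tcp_rot: [[-0.982, 0.19, 0.003], [0.19, 0.982, -0.003], [-0.004, -0.002, -1.0]]
force: [-0.2, -0.2, 0.7]
opening: 0.999
```

carry_out --pt "0 0 0 0 0 0" --pt "0 0 0 0 0 0" --pt "0 0 0 0 0 0" --pt "0 0 0 0 0 0" --pt "0 0 0 0 0 0" --pt "0 0 0 0 0 0" --pt "0 0 0 0 0 0" --pt "0 0 0 0 0 0" --jaw -1

```text
time_s: 9.4
position: [0.5949, -0.0186, 0.1691]
tcp_rot: [[-0.982, 0.19, 0.003], [0.19, 0.982, -0.003], [-0.004, -0.003, -1.0]]
force: [0.0, -0.7, 0.2]
opening: 0.453
```

```bash
python3 go.py .594 -.0184 .168 171.5
```

```text
t 9.4 pos [ 0.5949 -0.0186  0.1691] yaw 169.06 q6 -91.4 open 0.453 F [ 0.01 -0.72  0.15] M [-0.065  0.099 -0.012]
shift [ 0.0044 -0.0001  0.0053] turn [-0.0017  0.0022 -0.0271] unit steps 0.01
```

carry_out --pt "0 0 0 0 0 -0.014" --pt "0 0 0 0 0 -0.027" --pt "0 0 0 0 0 -0.027" --pt "0 0 0 0 0 -0.027"

```text
time_s: 9.9
position: [0.5949, -0.0185, 0.169]
tcp_rot: [[-0.989, 0.148, 0.003], [0.148, 0.989, -0.003], [-0.003, -0.003, -1.0]]
force: [-0.1, -1.4, 0.1]
opening: 0.448
```

carry_out --pt "0 0 0 0 0 0" --pt "0 0 0 0 0 0" --pt "0 0 0 0 0 0" --pt "0 0 -0.1 0 0 0" --pt "-0.1 0 -0.25 0 0 0.02" --pt "-0.2 0 -0.4 0 0 0.027" --pt "-0.2 0 -0.4 0 0 0.027" --pt "-0.2 0 -0.4 0 0 0.027" --pt "-0.2 0 -0.4 0 0 0.027" --jaw 1

```text
time_s: 11.02
position: [0.6324, -0.0238, 0.2474]
tcp_rot: [[-0.982, 0.189, -0.001], [0.189, 0.982, -0.002], [0.001, -0.002, -1.0]]
force: [-0.2, -0.7, 0.5]
opening: 1.0
```

```bash
python3 go.py .633 -.026 .25 169; python3 wr.py w7 215 105 350 235 .5943 -.0170
```

```text
t 11.025 pos [ 0.6324 -0.0238  0.2474] yaw 169.08 q6 -91.2 open 1.0 F [-0.17 -0.69  0.47] M [-0.007  0.014  0.019]
shift [-0.0048 -0.0104 -0.0129] turn [-0.0016 -0.0004  0.0009] unit steps 0.01
plate [ 0.5946 -0.0173  0.0533] 191 728
line dir -10.0 line mean rel [11.3 -2. ] ang -9.9 n 67 | marker ang -9.6 own dir -12.4 r 0.0496 | diff 0.4
ends of line rel 3.0 16.9 lateral 0.0
```

View pics/w7z.png

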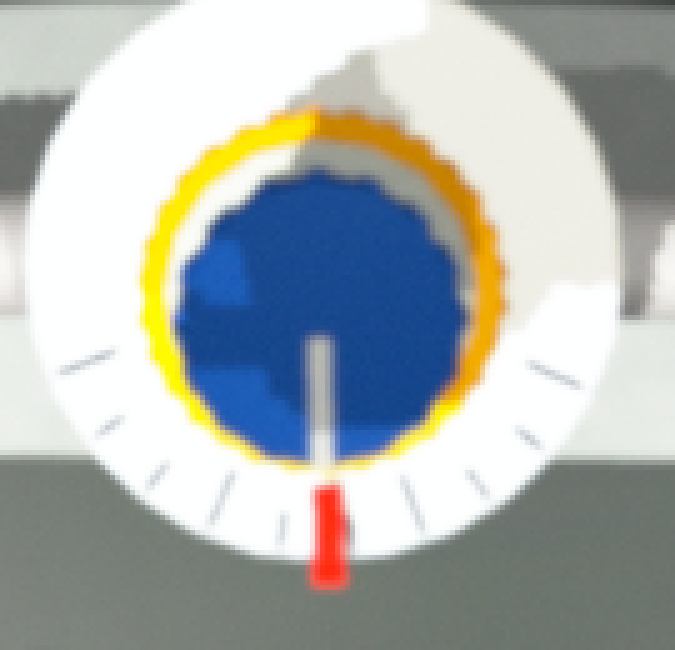

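Line −9.9°, marker −9.6°, so the line is on the mark. Next I place the gripper over the lock ring, wound back to leave room for a long clockwise turn.

```bash
python3 go.py .5945 -.0186 .138 228
```

```text
t 11.075 pos [ 0.6327 -0.0238  0.2476] yaw 169.08 q6 -91.2 open 0.999 F [-0.08 -0.7   0.52] M [-0.015 -0.006  0.007]
shift [ 0.1924 -0.0091  0.5481] turn [-0.0014 -0.0009 -0.6546] unit steps 0.55
```

carry_out --pt "0.1 -0.005 0 0 0 -0.11" --pt "0.192 -0.009 0 0 0 -0.22" --pt "0.192 -0.009 0 0 0 -0.33" --pt "0.192 -0.009 0 0 0 -0.44" --pt "0.192 -0.009 0 0 0 -0.55" --pt "0.192 -0.009 0.05 0 0 -0.655" --pt "0.192 -0.009 0.2 0 0 -0.655" --pt "0.192 -0.009 0.35 0 0 -0.655" --pt "0.192 -0.009 0.48 0 0 -0.655" --pt "0.192 -0.009 0.53 0 0 -0.655" --pt "0.192 -0.009 0.548 0 0 -0.655" --pt "0.192 -0.009 0.548 0 0 -0.655"

```text
time_s: 12.58
position: [0.595, -0.0187, 0.1385]
tcp_rot: [[-0.669, -0.744, 0.0], [-0.744, 0.669, -0.003], [0.002, -0.002, -1.0]]
force: [-0.8, 0.3, 0.0]
opening: 1.0
```

```bash
python3 go.py .5945 -.0186 .138 228;python3 -c "
from h import *
im=bot.capture('side');cv2.imwrite('pics/side8.png',cv2.resize(im[150:290,210:380],None,fx=4,fy=4))"
```

```text
t 12.575 pos [ 0.595  -0.0187  0.1385] yaw -131.96 q6 -150.4 open 1.0 F [-0.79  0.31  0.03] M [0.066 0.098 0.061]
shift [0.0013 0.002  0.0026] turn [-0.0013 -0.0011  0.0004] unit steps 0.0
```

View pics/side8.png

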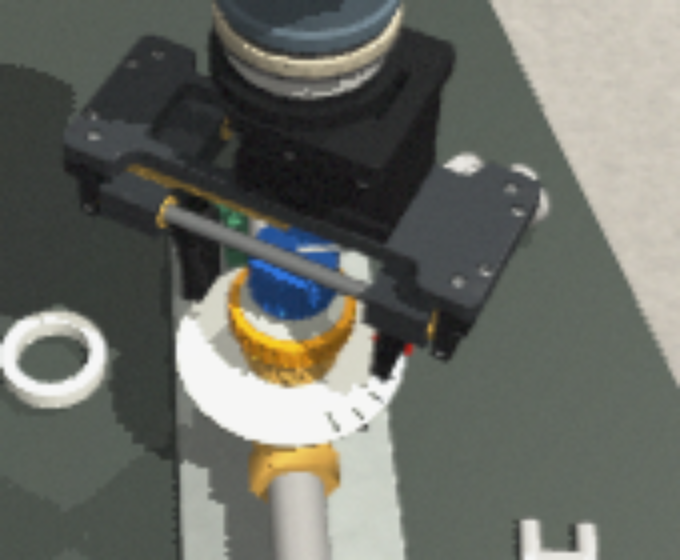

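Fingers straddle the ring, clear of wheel and marker. Close.

carry_out --pt "0 0 0 0 0 0" --pt "0 0 0 0 0 0" --pt "0 0 0 0 0 0" --pt "0 0 0 0 0 0" --pt "0 0 0 0 0 0" --pt "0 0 0 0 0 0" --jaw -1

```text
time_s: 13.38
position: [0.5944, -0.0182, 0.1388]
tcp_rot: [[-0.669, -0.744, -0.001], [-0.744, 0.669, -0.002], [0.002, -0.001, -1.0]]
force: [-3.8, 3.1, 2.9]
opening: 0.658
```

```bash
cat > mz.py <<'E'
from h import *
M=[];F=[]
for i in range(6):
    s=bot.read_state();M.append(s["moment"]);F.append(s["force"]);bot.capture("side")
M=np.array(M);R=s["tcp_rot"]
print("t",s["time_s"],"yaw",np.degrees(np.arctan2(R[1,0],R[0,0])).round(2),"q6",s["joint_positions"][5].round(2),"tau6",s["tau"][5].round(3),"pos",s["position"].round(4),"op",round(s["opening"],4))
print("Mz",M[:,2].round(3),M[:,2].mean().round(3),"M",M.mean(0).round(3),"F",np.mean(F,0).round(2))
E
python3 mz.py
```

```text
t 13.625 yaw -131.97 q6 -150.4 tau6 -0.022 pos [ 0.5944 -0.0182  0.1388] op 0.6666
Mz [-0.002  0.003 -0.02   0.017 -0.037 -0.005] -0.007 M [ 0.66   0.638 -0.007] F [-3.23  3.21  3.83]
```

carry_out --pt "0 0.002 0.001 0 0 0.05" --pt "0 0.002 0.002 0 0 0.1" --pt "0 0.002 0.003 0 0 0.15" --pt "0 0.002 0.004 0 0 0.2" --pt "0 0.002 0.004 0 0 0.222" --pt "0 0.002 0.004 0 0 0.222"

```text
time_s: 14.42
position: [0.5945, -0.0182, 0.1382]
tcp_rot: [[-0.882, -0.471, 0.0], [-0.471, 0.882, -0.003], [0.001, -0.002, -1.0]]
force: [-2.1, 1.5, 3.1]
opening: 0.658
```

```bash
python3 mz.py
```

```text
t 14.675 yaw -151.93 q6 -130.42 tau6 0.067 pos [ 0.5945 -0.0182  0.1382] op 0.6557
Mz [0.05  0.077 0.035 0.099 0.062 0.031] 0.059 M [0.24  0.384 0.059] F [-1.58  0.59  3.46]
```

carry_out --pt "0 0 0.001 0 0 0.06" --pt "0 0 0.002 0 0 0.12" --pt "0 0 0.003 0 0 0.18" --pt "0 0 0.004 0 0 0.222" --pt "0 0 0.004 0 0 0.222"

```text
time_s: 15.35
position: [0.5946, -0.0184, 0.1375]
tcp_rot: [[-0.99, -0.142, 0.0], [-0.142, 0.99, -0.003], [-0.0, -0.003, -1.0]]
force: [-2.3, 0.7, 4.2]
opening: 0.654
```

```bash
python3 mz.py
```

```text
t 15.6 yaw -171.88 q6 -110.47 tau6 0.042 pos [ 0.5946 -0.0184  0.1375] op 0.6557
Mz [ 0.041  0.022  0.034 -0.039  0.046  0.043] 0.025 M [0.152 0.401 0.025] F [-2.39  0.37  4.26]
```

carry_out --pt "0 0 0.001 0 0 0.06" --pt "0 0 0.003 0 0 0.12" --pt "0 0 0.004 0 0 0.18" --pt "0 0 0.005 0 0 0.222" --pt "0 0 0.005 0 0 0.222"

```text
time_s: 16.27
position: [0.5946, -0.0186, 0.1367]
tcp_rot: [[-0.979, 0.206, 0.0], [0.206, 0.979, -0.003], [-0.001, -0.003, -1.0]]
force: [-3.4, 0.8, 5.7]
opening: 0.656
```

```bash
python3 mz.py
```

```text
t 16.525 yaw 168.16 q6 -90.5 tau6 0.044 pos [ 0.5946 -0.0185  0.1367] op 0.6594
Mz [ 0.074 -0.017  0.082  0.03   0.014  0.031] 0.036 M [0.053 0.456 0.036] F [-2.57 -0.08  5.39]
```

carry_out --pt "0 0 0.001 0 0 0.06" --pt "0 0 0.002 0 0 0.12" --pt "0 0 0.003 0 0 0.18" --pt "0 0 0.003 0 0 0.222" --pt "0 0 0.003 0 0 0.222"

```text
time_s: 17.2
position: [0.5945, -0.0187, 0.1361]
tcp_rot: [[-0.85, 0.526, 0.0], [0.526, 0.85, -0.003], [-0.002, -0.003, -1.0]]
force: [-1.9, -0.9, 3.5]
opening: 0.658
```

```bash
python3 mz.py
```

```text
t 17.45 yaw 148.21 q6 -70.55 tau6 0.045 pos [ 0.5945 -0.0187  0.1361] op 0.6583
Mz [0.067 0.075 0.062 0.041 0.066 0.062] 0.062 M [-0.05   0.375  0.062] F [-2.37 -0.8   3.47]
```

carry_out --pt "0 0 0.001 0 0 0.06" --pt "0 0 0.002 0 0 0.12" --pt "0 0 0.003 0 0 0.18" --pt "0 0 0.003 0 0 0.222" --pt "0 0 0.003 0 0 0.222"

```text
time_s: 18.12
position: [0.5944, -0.0188, 0.1354]
tcp_rot: [[-0.62, 0.785, -0.0], [0.785, 0.62, -0.003], [-0.003, -0.002, -1.0]]
force: [-2.5, -0.5, 4.0]
opening: 0.658
```

```bash
python3 mz.py
```

```text
t 18.375 yaw 128.26 q6 -50.59 tau6 0.083 pos [ 0.5944 -0.0188  0.1354] op 0.6596
Mz [0.07  0.119 0.069 0.081 0.101 0.108] 0.091 M [-0.155  0.397  0.091] F [-2.66 -1.62  3.55]
```

carry_out --pt "0 0 0.001 0 0 0.06" --pt "0 0 0.002 0 0 0.12" --pt "0 0 0.003 0 0 0.18" --pt "0 0 0.003 0 0 0.222" --pt "0 0 0.003 0 0 0.222"

```text
time_s: 19.05
position: [0.5943, -0.0189, 0.1351]
tcp_rot: [[-0.316, 0.949, -0.0], [0.949, 0.316, -0.004], [-0.004, -0.002, -1.0]]
force: [-3.6, -0.7, 5.3]
opening: 0.658
```

```bash
python3 mz.py
```

```text
t 19.3 yaw 108.45 q6 -30.74 tau6 0.493 pos [ 0.5942 -0.0189  0.1351] op 0.6568
Mz [0.519 0.517 0.534 0.477 0.463 0.479] 0.498 M [-0.215  0.504  0.498] F [-3.56 -1.32  5.06]
```

Torque jumped to ~0.5 N·m: the ring has bitten. I add a small turn.

carry_out --pt "0 0 0 0 0 0.015" --pt "0 0 0 0 0 0.03" --pt "0 0 0 0 0 0.03"

```text
time_s: 19.73
position: [0.5942, -0.0189, 0.1351]
tcp_rot: [[-0.272, 0.962, -0.0], [0.962, 0.272, -0.004], [-0.004, -0.001, -1.0]]
force: [-2.7, -0.2, 3.9]
opening: 0.659
```

```bash
python3 mz.py
```

```text
t 19.975 yaw 105.76 q6 -28.05 tau6 0.552 pos [ 0.5942 -0.0189  0.135 ] op 0.6568
Mz [0.563 0.556 0.539 0.517 0.542 0.497] 0.535 M [-0.186  0.433  0.535] F [-2.7  -0.88  3.59]
```

carry_out --pt "0 0 0 0 0 0.012" --pt "0 0 0 0 0 0.022" --pt "0 0 0 0 0 0.022"

```text
time_s: 20.4
position: [0.5942, -0.0189, 0.135]
tcp_rot: [[-0.238, 0.971, -0.0], [0.971, 0.238, -0.004], [-0.004, -0.001, -1.0]]
force: [-2.8, -0.3, 2.7]
opening: 0.655
```

```bash
python3 mz.py
```

```text
t 20.65 yaw 103.78 q6 -26.07 tau6 0.585 pos [ 0.5942 -0.0189  0.135 ] op 0.661
Mz [0.528 0.594 0.602 0.576 0.586 0.596] 0.58 M [-0.215  0.402  0.58 ] F [-2.79 -0.7   3.13]
```

0.58 N·m, within the firm range. I release, rise straight up and check.

carry_out --pt "0 0 0 0 0 0" --pt "0 0 0 0 0 0" --pt "0 0 0 0 0 0" --pt "0 0 0 0 0 0" --pt "0 0 0 0 0 0" --pt "0 0 -0.1 0 0 0" --pt "0 0 -0.3 0 0 0" --pt "0 0 -0.5 0 0 0" --pt "0 0 -0.57 0 0 0" --pt "0 0 -0.57 0 0 0" --pt "0 0 -0.57 0 0 0" --jaw 1

```text
time_s: 22.08
position: [0.5931, -0.0182, 0.2473]
tcp_rot: [[-0.238, 0.971, -0.004], [0.971, 0.238, -0.003], [-0.002, -0.004, -1.0]]
force: [0.0, -0.2, -0.2]
opening: 1.0
```

```bash
python3 go.py .633 -.026 .25 169
```

```text
t 22.075 pos [ 0.5931 -0.0182  0.2473] yaw 103.78 q6 -26.1 open 1.0 F [ 0.02 -0.17 -0.19] M [-0.076  0.107  0.003]
shift [-0.0853  0.1843 -0.0143] turn [-3.400e-03 -3.000e-04 -7.247e-01] unit steps 0.18
```

carry_out --pt "-0.04 0.09 -0.014 0 0 -0.12" --pt "-0.085 0.184 -0.014 0 0 -0.24" --pt "-0.085 0.184 -0.014 0 0 -0.36" --pt "-0.085 0.184 -0.014 0 0 -0.48" --pt "-0.085 0.184 -0.014 0 0 -0.6" --pt "-0.085 0.184 -0.014 0 0 -0.725" --pt "-0.085 0.184 -0.014 0 0 -0.725" --pt "-0.085 0.184 -0.014 0 0 -0.725" --pt "-0.085 0.184 -0.014 0 0 -0.725"

```text
time_s: 23.2
position: [0.6328, -0.0259, 0.2495]
tcp_rot: [[-0.981, 0.192, -0.004], [0.192, 0.981, -0.003], [0.004, -0.004, -1.0]]
force: [-0.7, 0.3, 0.4]
opening: 1.0
```

```bash
python3 go.py .633 -.026 .25 169; python3 wr.py w9 215 105 350 235 .5943 -.0170
```

```text
t 23.2 pos [ 0.6328 -0.0259  0.2495] yaw 168.94 q6 -91.2 open 1.0 F [-0.66  0.29  0.45] M [ 0.017 -0.02   0.002]
shift [-0.0011 -0.0001 -0.0025] turn [-0.0025 -0.0024 -0.0007] unit steps 0.0
plate [ 0.5938 -0.0193  0.0558] 109 500
line dir -10.5 line mean rel [11.5 -2. ] ang -9.8 n 67 | marker ang -9.6 own dir -10.4 r 0.0501 | diff 0.9
ends of line rel 2.5 17.1 lateral 0.14
```

View pics/w9z.png

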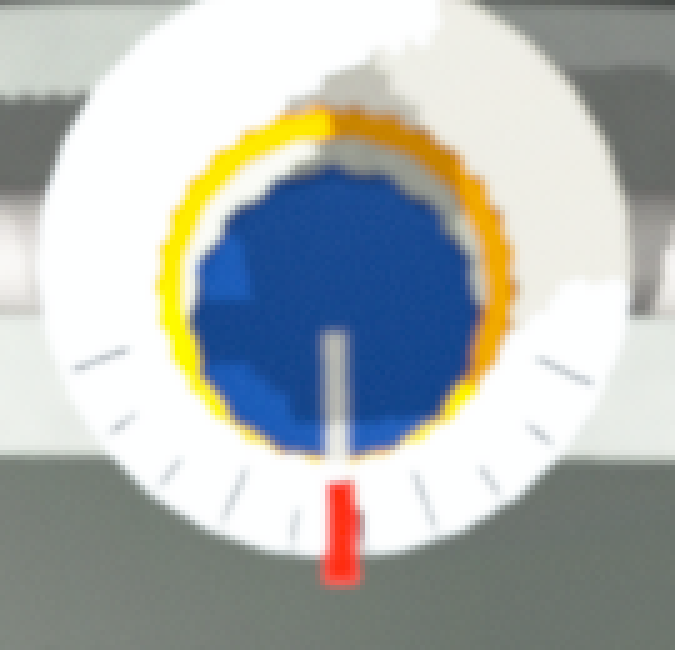

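```bash
python3 -c "
from rig import bot
print(bot.hand_in())"
```

```text
the job is handed in; nothing more can be done
None
```

The valve is preset and locked, and I handed the job in at about 23 s. No verdict was reported.

- **Setting:** I turned the blue handwheel about 44° anticlockwise, then trimmed it by another 2.4°. With the ring tight and the gripper off, the last wrist picture puts the white line at −9.8° to −10.5° and the red marker at −9.6°. That is within about 1°, against 6.5° allowed.
- **Lock ring:** I turned the ring about 125° clockwise in one grasp until it bit, then nipped it up to a measured 0.58 N·m, within the 0.5–0.65 N·m range.
- **Marker and loose parts:** The marker looked unmoved in that picture. I did not re-measure the tee, tape or wrench at the end, but the gripper stayed well clear of them.
- **Release:** The gripper was open and clear of the valve when I handed in.

**Not checked or not matching:**
- **Torque at the bite:** It rose faster than the stated 0.8 N·m per rad, going from 0.09 to 0.50 N·m in one 20° step. The small steps after that averaged about 1 N·m per rad.
- **Clamp force:** I inferred the clamp force on the washer from the torque; I could not measure it directly.
- **Camera agreement:** The camera views disagreed by 2–3 mm on where the valve axis is. I therefore took the final alignment from a view looking straight along the marker.

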